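# Dock the mould-insert pallet and step the clamp selector up three clicks

## Task

Set the pallet with the yellow mould insert gently down on the clamping base so that its three ball feet settle fully into the cone, the groove and the flat seat, and let go of it. Then turn the selector on the blue housing exactly three clicks clockwise (seen from above) from where it stands, never going past the third click. Leave the other things on the bench alone.

Things in the scene. Friction and masses are not known exactly. Their poses are not given: they have to be found in the camera images.
- pallet_grip (a point): centre of the yellow toothed mould insert (44 x 29 mm, 45 to 47 mm high) bolted on the pallet, 45 mm above the undersides of the pallet's ball feet and 24 mm above the pallet's top face. x points to the brass dot on the pallet, z up. Grasp the insert across its 29 mm sides, which face along y. Pallet and insert weigh about 0.55 kg together.
- pallet: aluminium plate 116 x 104 x 9 mm on three steel ball feet of 12 mm diameter, which stand at (x, y) = (42, 0), (-30, 36) and (-30, -36) mm. Origin: level with the lowest points of the feet, straight below pallet_grip, axes the same. The plate's underside is 12 mm, its top 21 mm above the origin.
- dock (a point): where pallet_grip must come on the fixed base, 79 mm above the bench. x points to the base's brass dot, as the pallet's x must. Seats at (x, y) from here: cone (42, 0), V groove (-30, 36) running towards the cone, flat (-30, -36) mm. Cone and groove: 60 degree walls, mouths 16 mm wide and 42 mm above the bench; a foot goes 8 mm in and centres itself from about 5 mm off.
- clamp_base: the fixed base: grey plate 150 (x) x 265 (y) mm, 22 mm thick, with the steel seats at its +y side and the blue selector housing (round, 92 mm diameter, its top 46 mm above the bench) at its -y side. Origin on the bench; the dock lies at y = +55 mm, the selector's axis at y = -100 mm. z up.
- selector_axis (a point): fixed point on the selector's vertical axis, at mid-height of its handle, 64 mm above the bench; z up. The selector turns 180 degrees between end stops, with seven click positions 30 degrees apart, marked by white dots on the housing; it starts at the second of them, counted clockwise, and the housing is bolted on at any angle.
- pointer (a point): outer end of the red pointer on the selector's aluminium disc (68 mm diameter, its top 51 mm above the bench), 30 mm from the axis. It shows the selector's true position and jumps 30 degrees at each click; at rest it lies opposite to the handle.
- handle (a point): point on the black handle 42 mm out from the axis, half-way up: a bar 11 mm wide, from 56 to 71 mm above the bench, reaching 56 mm out; x outward along it, z up. It turns the disc through a spring: pushed, it gives about 0.6 rad as the force grows to about 6 N here, then the disc jumps a click and the force falls to 1 or 2 N. Let go earlier, it swings back.
- oil_bottle: loose dark oil bottle, 42 mm diameter, 69 mm high, origin under its middle; leave alone
- paste_jar: loose jar, 47 mm diameter, 37 mm high, origin under its middle; leave alone
- glue_bottle: loose white glue bottle with a blue cap ring, 27 mm diameter, 74 mm high, origin under its middle; leave alone
- loupe: loose black eye loupe, 42 mm diameter, 21 mm high, origin under its middle; leave alone
- insert_spare: loose dark steel mould insert, 44 x 30 x 47 mm, without a pallet, origin under its middle; leave alone

How it is judged:
By the outcome, as a careful person would: the job done as asked, in the order asked, and still so for the second after the job is handed in, with the robot touching nothing.
It also fails if it takes over 70 s, if anything falls off the work surface, if the arm or the gripper's body presses on something with over 40 N, if the wrist force passes 120 N, or if a joint passes its speed limit or range.

## Robot

A 6-joint arm with a two-finger parallel gripper is mounted at the origin on a cart in front of the work surface, level with it; the furniture and walls round the work are solid. World frame = base frame: x ahead of the robot, y to its left, z up, the work surface at z = 0. Lengths are in m, angles in rad, forces in N, time in s.
With the tool pointing down it reaches from about 0.25 to 0.775 m from the base axis. Payload 4 kg.
Tool frame: the origin (TCP) lies midway between the tips of the shut fingers; the grasp point (between the pads) lies 19 mm behind it (robot.tcp_to_grasp is the distance from the TCP to the grasp point, in m); z points along the fingers, y is the line along which they close (so a half turn about z gives the same grasp; the last joint's range is limited). The gripper opens to 94 mm and grips with 3 to 60 N. Pads are 16 mm wide; open, the fingers measure 119 mm over their backs; the gripper's body (75 mm by 177 mm) begins 78 mm behind the grasp point.
Start: joints at [1.132, 0.087, 1.371, -0, 1.684, -0.103], TCP at [0.181, 0.519, 0.206] pointing down, gripper open.
Joint ranges: [-3.1, 3.1], [-0.76, 2.03], [0.27, 2.55], [-1.08, 4.22], [0.17, 2.65], [-2.57, 2.57]. Speed limits (rad/s): [2.79, 2.79, 3.14, 3.14, 3.14, 3.14].

## Interface

Orientations are given as [roll, pitch, yaw] about the fixed x, y, z axes, in that order (R = Rz(yaw) Ry(pitch) Rx(roll)).
In Python, from bench import robot, viewer gives the robot as it stands. The module is installed in compiled form; this text tells all that it offers.
- The arm moves only by the shell command python3 -m handwheel 'ROWS' [OPENING]. ROWS is JSON, a list of rows, each a list of 6 numbers: the shift along the tool's x, y, z in units of 0.2 m (1.0 is 0.2 m), then the turn, a rotation vector about the tool's x, y, z in units of 30 degrees (1.0 is 30 degrees). In form: [[x, y, z, wx, wy, wz], ...]. A call has 1 to 10 rows; each row is the pose to reach, as a shift and turn from the pose commanded when the call began, along the tool's axes at that moment; what a row does not reach only later rows make up. A row lasts 1/12 s, in which the tool goes at most 41.7 mm and 7.16 degrees, less where a joint would pass 70% of its speed; a pose out of reach is approached as far as the arm can. A call with a number of a shift or a turn outside -1 to 1 is refused whole. A call with a gripper value outside its range is refused whole. OPENING is the gripper's target within -1 to 1 (shut at 1, half-way at 0, fully open at -1), set as the call begins (- or left out, the last holds). The fingers move at their own pace and stop on an object; the grip force is fixed at half the most. Time passes only in rows, so rows that repeat a pose let the fingers close. It gives the time, the measured TCP pose, the force, the opening and the grip force at its end, in the units of the state.
- robot.get_obs(): the state, without advancing time (a new reading comes with each control period).
- viewer.snapshot(name): name is "scene" or "top" or "wrist"; returns the picture (420x560x3 uint8, red, green, blue); there is no depth.
- viewer.calibration(name): a dict with "fx", "fy", "cx", "cy" (pixels), "R" (3x3) and "t" (3): a world point X has camera coordinates R X + t. Camera axes: x right, y down, z forward; pixel columns grow to the right and rows downward; lengths in m; the calibration is good to about 2 mm. A picture is of the moment at which its call begins: read the wrist's pose just before it. calibration takes no time and is no camera call; for the wrist camera it gives the pose at the moment of the call.
- robot.close_job(): hands the job in; it is judged then, once.
The state is a dict: "time": time; "joint_positions": joint angles; "qvel": joint speeds; "joint_torque": joint torques, N m; "tool_pos": TCP position; "ee_rot": TCP orientation; "wrist_force": force on the tool from outside, world axes, zero at the start; "wrist_torque": the same for the moment, N m; "width": finger opening in m; "finger_force": force on a finger pad.
Only numpy, scipy, OpenCV 4.12 (cv2) and the standard library are available. Lean on these libraries where they do the work, as an engineer would, in place of code of your own. Each camera call takes 0.05 s, during which the arm holds its last target. There are 200 camera calls.

## Working session

There is one attempt and no reset: what is moved stays moved. The work goes in short steps, Python scripts to look and compute and a shell command to move; the robot and the scene stay as the last step left them, time stands still between calls to the robot, and variables do not carry over. Pictures are saved under pics/ and viewed, at most 10 in all, crops included, and the job is handed in when it is done.

```bash
mkdir -p pics; cat > h.py <<'E'
import numpy as np, cv2
from scipy.spatial.transform import Rotation as Ro
from bench import robot, viewer
def snap(n,f):
    c=viewer.calibration(n); im=viewer.snapshot(n); cv2.imwrite('pics/'+f+'.png',im[:,:,::-1]); np.savez('pics/'+f+'.npz',**{k:np.array(v) for k,v in c.items()}); return im,c
def load(f):
    return cv2.imread('pics/'+f+'.png')[:,:,::-1],dict(np.load('pics/'+f+'.npz'))
def ray(c,u,v,z):
    R=np.array(c['R']);t=np.array(c['t']);o=-R.T@t
    d=R.T@np.array([(u-c['cx'])/c['fx'],(v-c['cy'])/c['fy'],1]); return o+d*(z-o[2])/d[2]
def proj(c,X):
    p=np.array(c['R'])@np.array(X)+np.array(c['t']); return np.array([c['fx']*p[0]/p[2]+c['cx'],c['fy']*p[1]/p[2]+c['cy']])
def to(p,yaw):  # units for move to TCP p, tool down, with tool x yaw
    o=robot.get_obs(); R=Ro.from_euler('xyz',o['ee_rot']); 
    T=Ro.from_euler('z',yaw)*Ro.from_euler('x',np.pi)
    return np.round(R.inv().apply(np.array(p)-o['tool_pos'])/.2,3), np.round((R.inv()*T).as_rotvec()/np.radians(30),3)
E
python3 - <<'E'
from h import *
o=robot.get_obs(); print(o)
ims=[snap(n,n+'0')[0] for n in('scene','top','wrist')]
cv2.imwrite('pics/a.png',ims[1][:,:,::-1])
E
```

```text
{'time': 0.0, 'joint_positions': array([ 1.13190274e+00,  8.79463781e-02,  1.37222783e+00,  2.86650735e-05,
        1.68357348e+00, -1.03113319e-01]), 'qvel': array([-2.04864668e-03,  6.44582237e-04, -3.53362230e-04, -1.34040101e-03,
       -4.79517539e-04, -7.27752744e-05]), 'joint_torque': array([ 2.04451262e-04, -3.40179420e+01, -3.02428687e+01,  7.18986872e-02,
        3.29064194e-02, -1.78091786e-04]), 'tool_pos': array([0.18100252, 0.51879904, 0.20432228]), 'ee_rot': array([-3.13945200e+00, -2.50157325e-04,  2.80581532e+00]), 'wrist_force': array([ 0.23245661, -0.23900074, -0.06328152]), 'wrist_torque': array([-0.0020522 ,  0.0432609 , -0.05116518]), 'finger_force': 0.0, 'width': 0.09389837139007833}
```

View pics/top0.png

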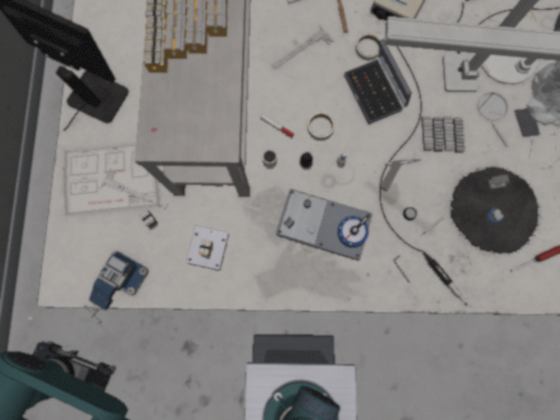

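View pics/scene0.png

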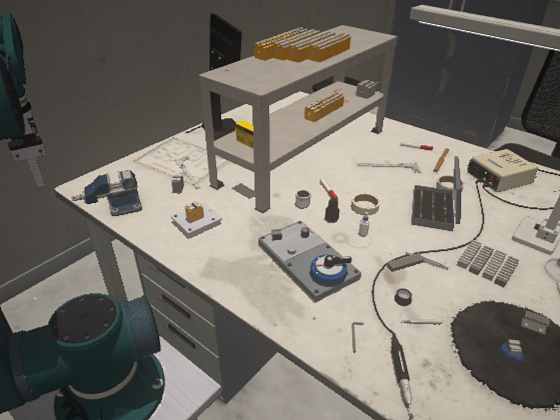

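The top view shows the pallet at about (208,248) and the clamp base at about (324,224), with the selector at (353,231). The robot base is at about (303,405). The shelf's front posts stand at (180,185) and (243,185), behind the pallet.

```bash
python3 - <<'E'
from h import *
im,c=load('top0')
for n,u,v,z in [('insert',206,247,.045),('brassTL?',194,235,.021),('sel',353,231,.05),('base c',324,224,.022),('shelf leg',243,192,0),('bottle',306,160,0)]: print(n,ray(c,u,v,z).round(3))
cr=cv2.resize(im[180:280,170:390],(792,360),interpolation=cv2.INTER_CUBIC)
cw=load('wrist0')[0]
cv2.imwrite('pics/crop1.png',cr[:,:,::-1])
p=ray(c,206,247,.045)
print(to([p[0]-.03,p[1],.24],Ro.from_euler('xyz',robot.get_obs()['ee_rot']).as_euler('xyz')[2]))
cc=viewer.calibration('wrist');R=np.array(cc['R']);print(-R.T@np.array(cc['t']),R,cc['fx'])
E
```

```text
insert [0.483 0.281 0.045]
brassTL? [0.522 0.323 0.021]
sel [ 0.537 -0.153  0.05 ]
base c [ 0.561 -0.07   0.022]
shelf leg [0.662 0.181 0.   ]
bottle [ 0.769 -0.017  0.   ]
(array([-1.678, -0.673, -0.176]), array([-0.003, -0.   ,  0.   ]))
[0.1196677  0.54167774 0.38339469] [[ 0.32917034  0.94426877 -0.00183869]
 [ 0.91990859 -0.32023776  0.22630943]
 [ 0.21310811 -0.07618578 -0.97405373]] 313.98569728106395
```

View pics/crop1.png

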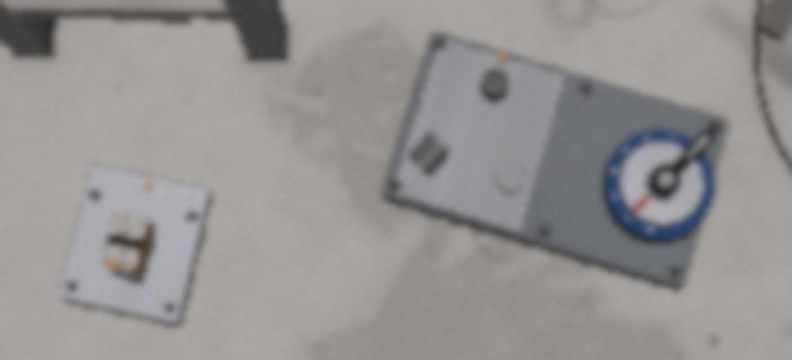

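The crop shows the pallet's brass dot at (149,185) and its insert at (130,245). The base's brass dot is at (503,57), the cone at (495,85), the groove at (430,153) and the flat at (510,180). The selector sits at (662,182), with its pointer to the lower left and its handle to the upper right. Next I'll move over the pallet.

```bash
python3 -m handwheel '[[-0.15,-0.06,-0.03,0,0,0],[-0.3,-0.12,-0.06,0,0,0],[-0.45,-0.18,-0.09,0,0,0],[-0.6,-0.24,-0.1,0,0,0],[-0.75,-0.3,-0.1,0,0,0],[-0.9,-0.36,-0.1,0,0,0],[-0.98,-0.42,-0.1,0,0,0],[-1,-0.45,-0.1,0,0,0]]' -1
python3 -m handwheel '[[-0.13,-0.06,0,0,0,0],[-0.26,-0.1,0,0,0,0],[-0.39,-0.14,0,0,0,0],[-0.5,-0.18,0,0,0,0],[-0.6,-0.2,0,0,0,0],[-0.65,-0.22,0,0,0,0],[-0.67,-0.22,0,0,0,0],[-0.67,-0.22,0,0,0,0]]'
python3 - <<'E'
from h import *
snap('wrist','w1'); print(robot.get_obs()['tool_pos'],robot.get_obs()['ee_rot'])
E
```

```text
time: 0.82
tool_pos: [0.3421, 0.3662, 0.225]
ee_rot: [-3.14, 0.0, 2.802]
wrist_force: [-0.3, 0.1, -0.3]
width: 0.0941
finger_force: 0.0
time: 1.48
tool_pos: [0.4523, 0.2829, 0.2251]
ee_rot: [-3.141, -0.001, 2.805]
wrist_force: [0.0, 0.4, -1.2]
width: 0.0942
finger_force: 0.0
[0.45179679 0.28336586 0.22530174] [ 3.14143990e+00 -1.09087379e-03  2.80631424e+00]
```

View pics/w1.png

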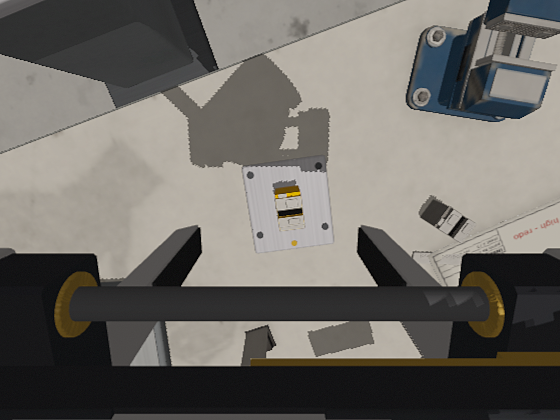

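The wrist view shows the plate with corners at about (243,168), (324,157), (333,242) and (257,252). The brass dot is at (294,243) and the insert at about (289,207). The pallet is nearly aligned with the tool.

```bash
python3 - <<'E'
from h import *
im,c=load('w1'); hsv=cv2.cvtColor(im,cv2.COLOR_RGB2HSV).astype(int)
roi=np.zeros(im.shape[:2],bool); roi[148:262,230:345]=1
# plate: bluish/grey vs bench warm
b=im[:,:,2].astype(int)-im[:,:,0]
print('b plate/bench',b[185,265],b[235,235],im[185,265],im[235,235],im[200,225])
m=((b>-4)&(im[:,:,1]>130)&roi).astype(np.uint8)
m=cv2.morphologyEx(m,cv2.MORPH_OPEN,np.ones((3,3)))
cs=max(cv2.findContours(m,cv2.RETR_EXTERNAL,cv2.CHAIN_APPROX_NONE)[0],key=cv2.contourArea)
h=cv2.convexHull(cs)[:,0].astype(float)
P=np.array([ray(c,u,v,.021)[:2] for u,v in h])*1000
r=cv2.minAreaRect(P.astype(np.float32)); print('plate mm',r)
y=(hsv[:,:,1]>130)&(hsv[:,:,0]>12)&(hsv[:,:,0]<32)&roi
n,l,s,ce=cv2.connectedComponentsWithStats(y.astype(np.uint8))
for i in range(1,n):
  if s[i,4]>8: print(s[i],ce[i],ray(c,*ce[i],.021).round(4),ray(c,*ce[i],.046).round(4))
for p in [(250,175),(319,166),(326,227),(260,235)]: print('screw',ray(c,*p,.021).round(4))
cv2.imwrite('pics/crop2.png',cv2.resize(im[150:260,235:345],(660,660)[:1]+(600,),interpolation=cv2.INTER_NEAREST)[:,:,::-1])
E
```

```text
b plate/bench -2 -16 [179 177 177] [183 177 167] [181 174 164]
plate mm ((461.80889892578125, 309.43646240234375), (7.399445533752441, 11.262579917907715), 70.76497650146484)
[275 186  25  13 214] [287.59345794 191.21028037] [0.4655 0.2907 0.021 ] [0.4607 0.2917 0.046 ]
[278 212  25   6  56] [289.21428571 215.08928571] [0.4953 0.2827 0.021 ] [0.4885 0.2842 0.046 ]
[292 241   5   5  22] [293.90909091 242.90909091] [0.5326 0.2764 0.021 ] [0.5233 0.2783 0.046 ]
screw [0.4311 0.2537 0.021 ]
screw [0.4485 0.337  0.021 ]
screw [0.5257 0.3219 0.021 ]
screw [0.508  0.2387 0.021 ]
```

View pics/crop2.png

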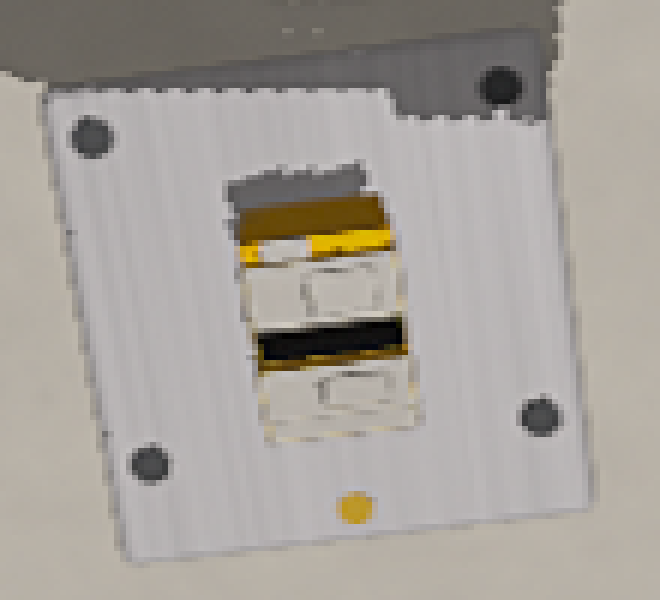

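The enlarged view gives the four screws at crop (92,137), (501,87), (541,417) and (151,465). The brass dot is at (356,508) and the insert's top corners are at about (240,242), (390,228), (422,420) and (270,442).

```bash
python3 - <<'E'
from h import *
im,c=load('w1'); f=lambda p:(235+p[0]/6-.5,150+p[1]/(600/110)-.5)
S=np.array([ray(c,*f(p),.021) for p in [(92,137),(501,87),(541,417),(151,465)]])[:,:2]
T=np.array([ray(c,*f(p),.046) for p in [(240,242),(390,228),(422,420),(270,442)]])[:,:2]
C=np.array([ray(c,*f(p),.021) for p in [(45,90),(535,28),(590,505),(130,562)]])[:,:2]
D=ray(c,*f((356,508)),.021)[:2]
for n,A in(('screw',S),('top',T),('corner',C)):
    d=A[2]+A[3]-A[0]-A[1]; e=A[1]+A[2]-A[0]-A[3]
    print(n,A.mean(0).round(4),'len',np.linalg.norm(d)/2,'wid',np.linalg.norm(e)/2,'yaw',np.degrees(np.arctan2(d[1],d[0])),np.degrees(np.arctan2(-e[0],e[1])))
ce=S.mean(0); print('dot',D,np.degrees(np.arctan2(*(D-ce)[::-1])),np.linalg.norm(D-ce))
# top-view check
im,c=load('top0'); g=lambda p:(170+p[0]/3.6-.5,180+p[1]/3.6-.5)
P=np.array([ray(c,*g(p),.021)[:2] for p in [(92,165),(211,188),(182,324),(62,298)]]);print('top plate',P.mean(0))
# base from top view: corners z .022
B=np.array([ray(c,*g(p),.022)[:2] for p in [(437,34),(726,122),(680,287),(385,198)]]);print('base',B.mean(0),np.linalg.norm(B[0]-B[1]),np.linalg.norm(B[1]-B[2]))
cone=ray(c,*g((495,82)),.042)[:2];gr=ray(c,*g((430,152)),.042)[:2];sel=ray(c,*g((663,182)),.055)[:2];dot=ray(c,*g((503,57)),.022)[:2]
print(cone,gr,sel,dot, 'cone-groove',np.linalg.norm(cone-gr))
e=B[0]+B[3]-B[1]-B[2];print('base yaw',np.degrees(np.arctan2(-e[0],e[1])))
E
```

```text
screw [0.4774 0.2872] len 0.07813945426172707 wid 0.08399231110464588 yaw -11.271353502656055 -11.346825830196824
top [0.4837 0.2863] len 0.04421320958918726 wid 0.029897297349927666 yaw -10.897859600656563 -11.463187932335215
corner [0.483  0.2862] len 0.11332212811488634 wid 0.10017504862686093 yaw -11.409872621330233 -11.1608801161298
dot [0.53217028 0.2764326 ] -11.1454662745537 0.055857846886937124
top plate [0.48575519 0.28081999]
base [ 0.56157687 -0.07050746] 0.2564132534301662 0.1459562691113354
[ 0.62323922 -0.01735537] [0.56301073 0.03667445] [ 0.5387284  -0.15448402] [ 0.64925622 -0.02541985] cone-groove 0.08091163794214581
base yaw -16.33362710765333
```

The insert spans z = 21 to 67 mm, so its top edge belongs on z ≈ 0.067. That puts the grip at (0.478, 0.287), in agreement with the screw centre. The plate centre then lies 6 mm ahead, which matches the feet layout. The pallet's yaw is −11.3°.

```bash
python3 - <<'E'
from h import *
print(to([.478,.287,.028],np.radians(168.7)))
E
```

```text
(array([-0.119,  0.06 ,  0.986]), array([ 0.   , -0.002, -0.264]))
```

```bash
python3 -m handwheel '[[-0.06,0.03,0.1,0,0,-0.15],[-0.12,0.06,0.25,0,0,-0.264],[-0.12,0.06,0.4,0,0,-0.264],[-0.12,0.06,0.55,0,0,-0.264],[-0.12,0.06,0.68,0,0,-0.264],[-0.12,0.06,0.78,0,0,-0.264],[-0.12,0.06,0.87,0,0,-0.264],[-0.12,0.06,0.94,0,0,-0.264],[-0.12,0.06,0.98,0,0,-0.264],[-0.12,0.06,0.985,0,0,-0.264]]' -1
python3 - <<'E'
from h import *
o=robot.get_obs();print(o['tool_pos'],np.degrees(o['ee_rot']),o['wrist_force'])
snap('wrist','w2')
E
```

```text
time: 2.37
tool_pos: [0.4769, 0.2865, 0.0266]
ee_rot: [-3.14, -0.003, 2.946]
wrist_force: [-0.7, 0.7, -0.2]
width: 0.0936
finger_force: 0.0
[0.47688916 0.28651228 0.02661699] [-179.89319409   -0.19241497  168.76664223] [-0.72507389  0.6731194  -0.22614776]
```

View pics/w2.png

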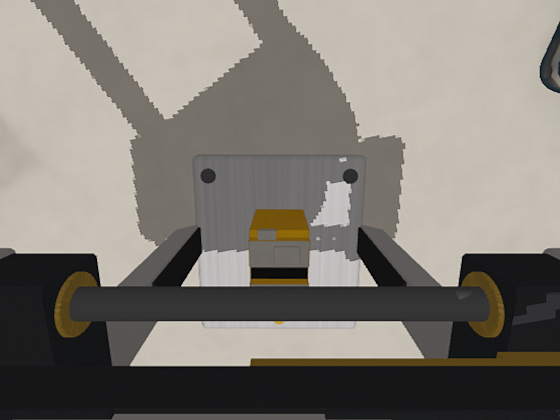

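The insert is centred between the fingers at (279,240), square with the tool, and the brass dot is straight ahead at (279,321). I'll close the gripper and lift slightly.

```bash
python3 -m handwheel '[[0,0,0,0,0,0],[0,0,0,0,0,0],[0,0,0,0,0,0],[0,0,0,0,0,0],[0,0,0,0,0,0],[0,0,0,0,0,0],[0,0,0,0,0,0],[0,0,0,0,0,0]]' 1
python3 -m handwheel '[[0,0,-0.03,0,0,0],[0,0,-0.1,0,0,0],[0,0,-0.2,0,0,0],[0,0,-0.35,0,0,0],[0,0,-0.5,0,0,0],[0,0,-0.62,0,0,0],[0,0,-0.68,0,0,0],[0,0,-0.7,0,0,0]]'
python3 - <<'E'
from h import *
o=robot.get_obs();print(o['tool_pos'],np.degrees(o['ee_rot']),o['wrist_force'],o['width'])
print(to([.56,-.02,.185],np.radians(163.7)),to([.48,.03,.185],np.radians(163.7)))
E
```

```text
time: 3.08
tool_pos: [0.4791, 0.2861, 0.0285]
ee_rot: [3.141, -0.0, 2.944]
wrist_force: [-0.1, -1.3, -0.5]
width: 0.0437
finger_force: 0.0
time: 3.75
tool_pos: [0.4798, 0.2865, 0.1705]
ee_rot: [3.14, 0.003, 2.944]
wrist_force: [0.8, -0.1, -4.9]
width: 0.0289
finger_force: 29.9
[0.47977812 0.28648751 0.17047057] [1.79887147e+02 1.44550770e-01 1.68680586e+02] [ 0.78312845 -0.10542968 -4.94760912] 0.028898598952616098
(array([-0.694, -1.424, -0.074]), array([0.004, 0.005, 0.166])) (array([-0.253, -1.257, -0.074]), array([0.004, 0.005, 0.166]))
```

The insert is gripped (width 28.9 mm, about 5 N carried). The gripper hides what lies ahead of it, so I'll swing the tool about 74° and stand beyond the base with the camera over the seats.

```bash
python3 - <<'E'
from h import *
from scipy.spatial.transform import Rotation as Ro
# plan three legs (position, yaw) in successive tool frames
L=[([.48,.2865,.1705],168.7),([.50,.13,.25],138.7),([.54,-.03,.25],110),([.57,-.16,.25],95)]
for (p,a),(q,b) in zip(L,L[1:]):
    R=Ro.from_euler('z',a,degrees=True)*Ro.from_euler('x',np.pi)
    print((R.inv().apply(np.array(q)-p)/.2).round(3),(a-b)/30)
E
```

```text
[-0.251 -0.748 -0.397] 1.0
[-0.678 -0.469 -0.   ] 0.9566666666666663
[-0.662 -0.081 -0.   ] 0.5
```

```bash
python3 -m handwheel '[[0,0,-0.08,0,0,0],[-0.02,-0.06,-0.2,0,0,0.1],[-0.05,-0.16,-0.3,0,0,0.25],[-0.09,-0.28,-0.37,0,0,0.45],[-0.14,-0.42,-0.4,0,0,0.6],[-0.19,-0.55,-0.4,0,0,0.75],[-0.22,-0.65,-0.4,0,0,0.9],[-0.24,-0.72,-0.4,0,0,0.97],[-0.25,-0.75,-0.4,0,0,1]]'
python3 -m handwheel '[[-0.06,-0.04,0,0,0,0.1],[-0.15,-0.1,0,0,0,0.25],[-0.27,-0.18,0,0,0,0.42],[-0.4,-0.28,0,0,0,0.6],[-0.52,-0.36,0,0,0,0.75],[-0.61,-0.42,0,0,0,0.87],[-0.66,-0.46,0,0,0,0.95],[-0.68,-0.47,0,0,0,0.96]]'
python3 -m handwheel '[[-0.06,-0.01,0,0,0,0.06],[-0.16,-0.02,0,0,0,0.15],[-0.28,-0.04,0,0,0,0.25],[-0.4,-0.05,0,0,0,0.35],[-0.52,-0.07,0,0,0,0.43],[-0.61,-0.08,0,0,0,0.48],[-0.65,-0.08,0,0,0,0.5],[-0.66,-0.08,0,0,0,0.5],[-0.66,-0.08,0,0,0,0.5],[-0.66,-0.08,0,0,0,0.5]]'
python3 - <<'E'
from h import *
o=robot.get_obs();print(o['tool_pos'],np.degrees(o['ee_rot']),o['wrist_force'],o['width'])
snap('wrist','w3')
E
```

```text
time: 4.5
tool_pos: [0.4978, 0.1269, 0.2456]
ee_rot: [-3.137, -0.003, 2.416]
wrist_force: [-0.2, 1.0, -5.7]
width: 0.0287
finger_force: 29.9
time: 5.17
tool_pos: [0.5384, -0.0324, 0.2465]
ee_rot: [-3.138, -0.002, 1.915]
wrist_force: [0.9, 0.8, -5.8]
width: 0.0291
finger_force: 29.9
time: 6.0
tool_pos: [0.5685, -0.1592, 0.2484]
ee_rot: [-3.141, -0.001, 1.658]
wrist_force: [0.3, -0.2, -4.7]
width: 0.0288
finger_force: 29.9
[ 0.56852037 -0.15924755  0.24841345] [-1.79987770e+02 -7.38565739e-02  9.49933226e+01] [ 0.34714543 -0.24590912 -4.66362454] 0.028767854567342765
```

View pics/w3.png

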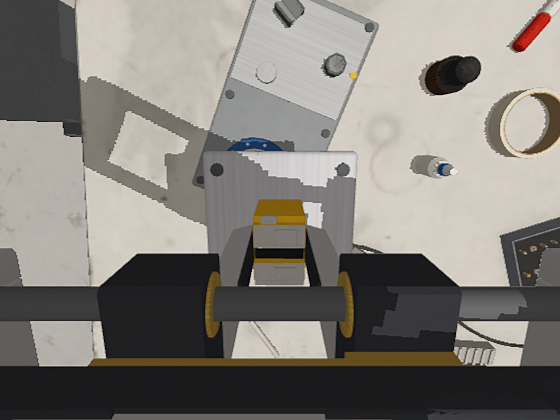

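The seats are in view: cone at (336,64), groove at (289,12), flat at (266,71) and brass dot at (354,75). The base screws are at (369,27), (325,132) and (230,94). The held pallet looks level and square, with screws at (217,170) and (344,170), but it hangs lower in the grip than at the grasp, because the fingers finished closing while the arm was already lifting. I'll compute both.

```bash
cat > m.py <<'E'
from h import *
from scipy.optimize import brentq
def blob(im,u,v,r=9,th=85):
    g=cv2.cvtColor(im,cv2.COLOR_RGB2GRAY)[v-r:v+r+1,u-r:u+r+1]
    n,l,s,ce=cv2.connectedComponentsWithStats((g<th).astype(np.uint8)); i=1+np.argmax(s[1:,4]); return ce[i]+[u-r,v-r],s[i,4]
E
python3 - <<'E'
from m import *
i2,c2=load('w2');i3,c3=load('w3')
a2=[blob(i2,208,176),blob(i2,350,176)];a3=[blob(i3,217,170),blob(i3,344,170)];print(a2,a3)
sp=lambda c,a,h:np.linalg.norm(ray(c,*a[0][0],h)-ray(c,*a[1][0],h))
S=sp(c2,a2,.021);h=brentq(lambda h:sp(c3,a3,h)-S,.05,.35);print('spacing',S,'plate top z now',h,'hang below TCP',.2484-h,'was',.0266-.021)
T2=np.array([.47689,.28651]);T3=np.array([.56852,-.15925])
for c,a,hh,T,y in((c2,a2,.021,T2,168.77),(c3,a3,h,T3,94.99)):
    P=[ray(c,*q[0],hh)[:2] for q in a];M=(P[0]+P[1])/2-T;y=np.radians(y)
    d=P[1]-P[0]; print('mid in tool x,y(left):',M@[np.cos(y),np.sin(y)],M@[-np.sin(y),np.cos(y)],'ang',np.degrees(np.arctan2(d[1],d[0])))
for n,u,v,z in[('cone',336,64,.042),('flat',266,71,.034),('groove',289,12,.042),('dot',354,75,.022),('s1',369,27,.022),('s2',325,132,.022),('s3',230,94,.022)]:print(n,ray(c3,u,v,z).round(4))
cv2.imwrite('pics/crop3.png',cv2.resize(i3[0:160,185:395],(787,600),interpolation=cv2.INTER_CUBIC)[:,:,::-1])
E
```

```text
[(array([207.66120219, 175.4863388 ]), np.int32(183)), (array([349.97206704, 175.79329609]), np.int32(179))] [(array([216.38571429, 169.31428571]), np.int32(140)), (array([338.2, 170.2]), np.int32(15))]
spacing 0.08424866985266001 plate top z now 0.2107478723451463 hang below TCP 0.037652127654853706 was 0.005599999999999997
mid in tool x,y(left): 0.0383175235638475 -0.0008959819936375667 ang 78.68416237323362
mid in tool x,y(left): 0.0385471061038682 0.0010557817522323274 ang 4.596451097090676
cone [ 0.6215 -0.0155  0.042 ]
flat [ 0.542  -0.0287  0.034 ]
groove [0.5629 0.0331 0.042 ]
dot [ 0.6479 -0.0219  0.022 ]
s1 [0.658  0.0321 0.022 ]
s2 [ 0.621 -0.092  0.022]
s3 [ 0.4994 -0.0569  0.022 ]
```

View pics/crop3.png

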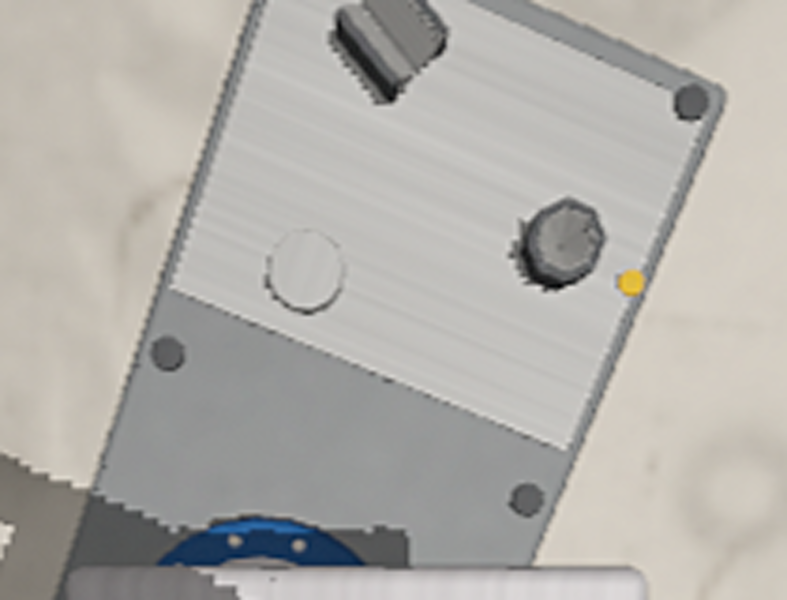

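The crop shows the cone mouth at (568,238) and the flat at (307,268). The cone-to-flat distance is 80.6 mm against 80.5 mm expected, so dock ≈ (0.581, −0.003) with yaw ≈ −16.5°. One of the screw blobs failed, so I'll fix that and compute how far the pallet hangs below the grip.

```bash
python3 - <<'E'
from m import *
i2,c2=load('w2');i3,c3=load('w3')
for th in(50,60,70):
  a2=[blob(i2,208,176,9,th),blob(i2,350,176,9,th)];a3=[blob(i3,217,170,8,th),blob(i3,344,170,8,th)]
  sp=lambda c,a,h:np.linalg.norm(ray(c,*a[0][0],h)-ray(c,*a[1][0],h))
  S=sp(c2,a2,.021);h=brentq(lambda h:sp(c3,a3,h)-S,.05,.35);print(a3,'hang',.2484-h)
for c,a,hh,T,y in((c2,a2,.021,[.47689,.28651],168.77),(c3,a3,h,[.56852,-.15925],94.99)):
    P=[ray(c,*q[0],hh)[:2] for q in a];M=(P[0]+P[1])/2-T;y=np.radians(y);d=P[1]-P[0]
    print('mid in tool',M@[np.cos(y),np.sin(y)],M@[-np.sin(y),np.cos(y)],'ang-tool',np.degrees(np.arctan2(d[1],d[0])-y))
E
```

```text
[(array([216.45454545, 170.31818182]), np.int32(44)), (array([339., 165.]), np.int32(1))] hang 0.03645453950604599
[(array([216.47457627, 169.39830508]), np.int32(118)), (array([343., 163.]), np.int32(1))] hang 0.0298796400403811
[(array([216.29133858, 169.29133858]), np.int32(127)), (array([336.75, 169.  ]), np.int32(4))] hang 0.040131360573924274
mid in tool 0.0383690849579088 -0.0008770161224574478 ang-tool -90.05177700706528
mid in tool 0.03866273640690667 0.0016254137582912098 ang-tool -89.83687170123216
```

```bash
python3 - <<'E'
from m import *
i2,c2=load('w2');i3,c3=load('w3')
print(cv2.cvtColor(i3,cv2.COLOR_RGB2GRAY)[169,332:356])
a2=[blob(i2,208,176),blob(i2,350,176)]
for th in (100,110,120):
  a3=[blob(i3,217,170,8,80),blob(i3,344,170,8,th)];print(a3)
  sp=lambda c,a,h:np.linalg.norm(ray(c,*a[0][0],h)-ray(c,*a[1][0],h))
  S=sp(c2,a2,.021);h=brentq(lambda h:sp(c3,a3,h)-S,.05,.35)
  P=[ray(c3,*q[0],h)[:2] for q in a3];M=(P[0]+P[1])/2-[.56852,-.15925];y=np.radians(95);d=P[1]-P[0]
  print('hang',.2484-h,'mid in tool',M@[np.cos(y),np.sin(y)],M@[-np.sin(y),np.cos(y)],'ang-tool',np.degrees(np.arctan2(d[1],d[0])-y))
E
```

```text
[217 220 178  95  66  69  98 100 101 100  99 100 100  99  98  97  91 111
 199 220 214 213 206 195]
[(array([216.39416058, 169.3649635 ]), np.int32(137)), (array([342.6122449 , 169.97959184]), np.int32(98))]
hang 0.030109125001329645 mid in tool 0.03955673651059651 -0.0004595519738826465 ang-tool -90.26555428028237
[(array([216.39416058, 169.3649635 ]), np.int32(137)), (array([342.37692308, 169.52307692]), np.int32(130))]
hang 0.03053662884264846 mid in tool 0.039655971634463 -0.00037475770093208405 ang-tool -90.05787519910567
[(array([216.39416058, 169.3649635 ]), np.int32(137)), (array([342.26428571, 169.67857143]), np.int32(140))]
hang 0.03071180347524971 mid in tool 0.0395818423778129 -0.0003397505500377834 ang-tool -90.12891210945179
```

The pallet's feet hang about 51.5 mm below the TCP, with in-plane offset and tilt negligible. At the seats the TCP should therefore be at z ≈ 0.0855. I'll go above the dock and turn back to yaw 163.5°.

```bash
python3 - <<'E'
from h import *
L=[([.5685,-.1592,.2484],95),([.575,-.1,.24],124),([.579,-.04,.2],150),([.5815,-.003,.15],163.5)]
for (p,a),(q,b) in zip(L,L[1:]):
    R=Ro.from_euler('z',a,degrees=True)*Ro.from_euler('x',np.pi)
    print((R.inv().apply(np.array(q)-p)/.2).round(3),(a-b)/30)
E
```

```text
[0.292 0.058 0.042] -0.9666666666666667
[0.238 0.184 0.2  ] -0.8666666666666667
[0.082 0.166 0.25 ] -0.45
```

```bash
python3 -m handwheel '[[0.03,0.01,0,0,0,-0.1],[0.08,0.02,0.01,0,0,-0.28],[0.14,0.03,0.02,0,0,-0.46],[0.2,0.04,0.03,0,0,-0.65],[0.25,0.05,0.04,0,0,-0.8],[0.28,0.06,0.04,0,0,-0.92],[0.29,0.06,0.04,0,0,-0.97]]'
python3 -m handwheel '[[0.03,0.02,0.02,0,0,-0.1],[0.07,0.05,0.06,0,0,-0.25],[0.12,0.1,0.1,0,0,-0.42],[0.17,0.14,0.14,0,0,-0.6],[0.21,0.17,0.18,0,0,-0.75],[0.23,0.18,0.2,0,0,-0.84],[0.24,0.18,0.2,0,0,-0.87]]'
python3 -m handwheel '[[0.02,0.04,0.04,0,0,-0.1],[0.04,0.09,0.1,0,0,-0.25],[0.07,0.14,0.17,0,0,-0.38],[0.08,0.165,0.22,0,0,-0.44],[0.08,0.165,0.25,0,0,-0.45],[0.08,0.165,0.25,0,0,-0.45],[0.08,0.165,0.25,0,0,-0.45]]'
python3 - <<'E'
from h import *
o=robot.get_obs();print(o['tool_pos'],np.degrees(o['ee_rot']),o['wrist_force'],o['width'])
print(to([.5815,-.003,.1],np.radians(163.5)))
E
```

```text
time: 6.63
tool_pos: [0.5755, -0.0994, 0.2406]
ee_rot: [3.141, -0.001, 2.169]
wrist_force: [-0.4, -0.7, -5.8]
width: 0.0289
finger_force: 29.9
time: 7.22
tool_pos: [0.5777, -0.0404, 0.1992]
ee_rot: [-3.141, -0.003, 2.622]
wrist_force: [0.2, -0.4, -6.4]
width: 0.0289
finger_force: 29.9
time: 7.8
tool_pos: [0.5811, -0.006, 0.1506]
ee_rot: [-3.141, 0.0, 2.853]
wrist_force: [1.0, -0.1, -5.3]
width: 0.0288
finger_force: 29.9
[ 0.58114809 -0.00604667  0.15059613] [-1.79963066e+02  1.43218902e-03  1.63491212e+02] [ 0.98663064 -0.0615559  -5.30363651] 0.02875307728276294
(array([0.003, 0.015, 0.253]), array([-0.001,  0.   , -0.   ]))
```

```bash
python3 -m handwheel '[[0,0.005,0.05,0,0,0],[0,0.01,0.1,0,0,0],[0,0.01,0.15,0,0,0],[0,0.01,0.19,0,0,0],[0,0.01,0.22,0,0,0],[0,0.01,0.24,0,0,0],[0,0.01,0.25,0,0,0],[0,0.01,0.25,0,0,0],[0,0.01,0.25,0,0,0]]'
python3 - <<'E'
from h import *
o=robot.get_obs();print(o['tool_pos'],np.degrees(o['ee_rot']),o['wrist_force'])
o=robot.get_obs();print(o['tool_pos'])
i,c=snap('scene','s2');g=lambda p:proj(c,p).round(0)
yw=np.radians(-16.5);R=np.array([[np.cos(yw),-np.sin(yw)],[np.sin(yw),np.cos(yw)]])
for p in[(42,0),(-30,36),(-30,-36)]: print(g([*(R@np.array(p)/1000+[.581,-.003]),.042]),g([*(R@np.array(p)/1000+[.581,-.003]),.0485]))
u,v=g([.581,-.003,.06]).astype(int);cr=i[max(0,v-50):v+50,u-65:u+65];print(u,v)
cv2.imwrite('pics/crop4.png',cv2.resize(cr,(780,600),interpolation=cv2.INTER_CUBIC)[:,:,::-1])
E
```

```text
time: 8.55
tool_pos: [0.582, -0.0035, 0.1008]
ee_rot: [3.141, 0.001, 2.855]
wrist_force: [0.2, 0.0, -5.3]
width: 0.0291
finger_force: 29.9
[ 0.58201219 -0.00349687  0.10076173] [1.79990616e+02 3.42968033e-02 1.63582256e+02] [ 0.18183384  0.02716272 -5.34040615]
[ 0.58201219 -0.00349687  0.10076173]
[305. 229.] [305. 227.]
[276. 231.] [276. 229.]
[291. 245.] [291. 244.]
293 229
```

View pics/crop4.png

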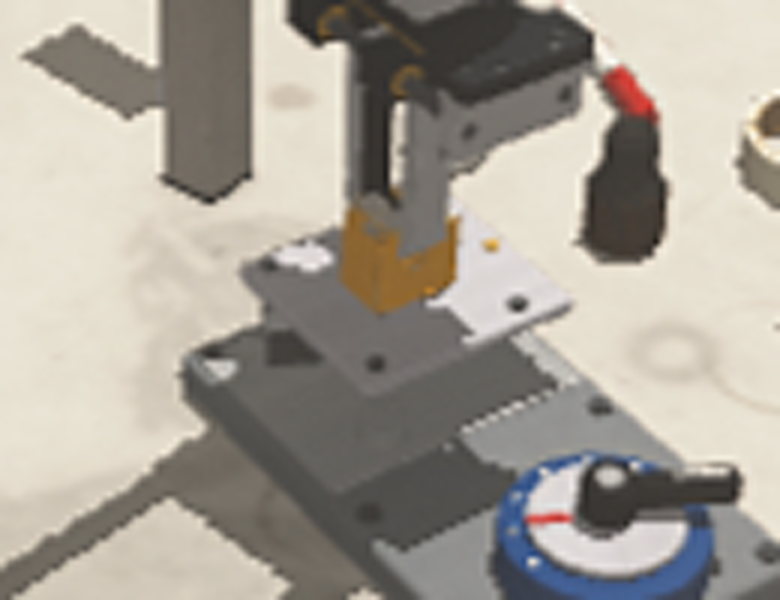

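The pallet hangs level just above the seats, with its brass dot on the base's dot side. The scene crop also shows the handle pointing right and the pointer left. I'll lower it slowly, watching the force.

```bash
python3 -m handwheel '[[0,0,0.01,0,0,0],[0,0,0.02,0,0,0],[0,0,0.03,0,0,0],[0,0,0.04,0,0,0],[0,0,0.045,0,0,0],[0,0,0.05,0,0,0],[0,0,0.05,0,0,0]]'
python3 -m handwheel '[[0,0,0.004,0,0,0],[0,0,0.008,0,0,0],[0,0,0.012,0,0,0],[0,0,0.015,0,0,0],[0,0,0.015,0,0,0]]'
```

```text
time: 9.18
tool_pos: [0.5816, -0.0034, 0.0907]
ee_rot: [3.142, -0.0, 2.855]
wrist_force: [-1.2, -0.7, -3.6]
width: 0.0287
finger_force: 29.9
time: 9.6
tool_pos: [0.5815, -0.0033, 0.0899]
ee_rot: [3.141, 0.0, 2.855]
wrist_force: [-6.2, 0.7, 5.4]
width: 0.0291
finger_force: 30.0
```

Contact: the cone wall pushes the tool toward −x, so the pallet sits about 2–3 mm too far forward. I'll ease up, shift back and lower again.

```bash
python3 -m handwheel '[[0.004,0,-0.01,0,0,0],[0.01,-0.002,-0.01,0,0,0],[0.012,-0.002,-0.005,0,0,0],[0.012,-0.002,0,0,0,0],[0.012,-0.002,0.003,0,0,0],[0.012,-0.002,0.003,0,0,0]]'; python3 -c "
from h import *
o=robot.get_obs();print(o['wrist_torque'],np.degrees(o['ee_rot']))"
```

```text
time: 10.1
tool_pos: [0.579, -0.0034, 0.0867]
ee_rot: [-3.141, -0.001, 2.855]
wrist_force: [-2.1, -0.4, -2.7]
width: 0.029
finger_force: 29.9
[-0.17164462  0.48387978 -0.04940273] [-1.79971944e+02 -5.02354996e-02  1.63571814e+02]
```

```bash
python3 -m handwheel '[[0.003,0,0,0,0,0],[0.005,0,0.004,0,0,0],[0.005,0,0.008,0,0,0],[0.005,0,0.01,0,0,0],[0.005,0,0.01,0,0,0]]'; python3 -c "
from h import *
o=robot.get_obs();print(o['wrist_torque'],np.degrees(o['ee_rot']))"
```

```text
time: 10.52
tool_pos: [0.5784, -0.0032, 0.0858]
ee_rot: [-3.141, 0.001, 2.855]
wrist_force: [-4.2, -1.5, 3.0]
width: 0.0285
finger_force: 30.0
[-0.3350607   0.71226655 -0.01177912] [-1.79974209e+02  3.21645432e-02  1.63575605e+02]
```

```bash
python3 -m handwheel '[[0.003,-0.002,-0.004,0,0,0],[0.006,-0.004,-0.004,0,0,0],[0.006,-0.004,0,0,0,0],[0.006,-0.004,0.003,0,0,0],[0.006,-0.004,0.003,0,0,0]]'; python3 -c "
from h import *
o=robot.get_obs();print(o['wrist_torque'],np.degrees(o['ee_rot']))"
```

```text
time: 10.93
tool_pos: [0.5779, -0.0033, 0.0852]
ee_rot: [3.141, 0.002, 2.855]
wrist_force: [-1.0, -0.3, 2.5]
width: 0.029
finger_force: 29.9
[-0.21259076  0.1060427   0.00829814] [1.79956506e+02 1.26307883e-01 1.63582873e+02]
```

```bash
python3 -m handwheel '[[0.001,0,0.004,0,0,0],[0.002,0,0.008,0,0,0],[0.002,0,0.01,0,0,0],[0.002,0,0.01,0,0,0]]'; python3 -c "
from h import *
o=robot.get_obs();print(o['tool_pos'],o['wrist_torque'])
i,c=snap('scene','s3');snap('wrist','w4');u,v=293,229
cv2.imwrite('pics/crop5.png',cv2.resize(i[v-30:v+40,u-50:u+50],(800,560),interpolation=cv2.INTER_CUBIC)[:,:,::-1])"
```

```text
time: 11.27
tool_pos: [0.5779, -0.0033, 0.0851]
ee_rot: [3.141, 0.004, 2.855]
wrist_force: [-2.3, 0.3, 7.5]
width: 0.0288
finger_force: 30.0
[ 0.5779152  -0.00327131  0.08506202] [-0.20583097  0.47157434 -0.05959813]
```

View pics/crop5.png

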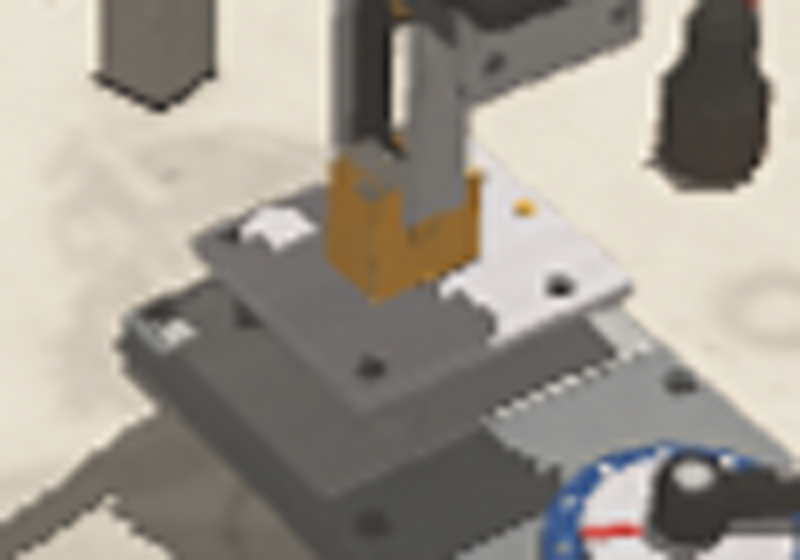

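The position is now stiff at z = 0.085 while the force rises, and the pallet looks level, so it is seated. I'll relieve the preload and open.

```bash
python3 -m handwheel '[[0,0,-0.005,0,0,0],[0,0,-0.008,0,0,0],[0,0,-0.008,0,0,0]]'
python3 -m handwheel '[[0,0,0,0,0,0],[0,0,0,0,0,0],[0,0,0,0,0,0],[0,0,0,0,0,0],[0,0,0,0,0,0]]' -0.3
python3 -m handwheel '[[0,0,-0.03,0,0,0],[0,0,-0.1,0,0,0],[0,0,-0.2,0,0,0],[0,0,-0.35,0,0,0],[0,0,-0.5,0,0,0],[0,0,-0.65,0,0,0],[0,0,-0.75,0,0,0],[0,0,-0.8,0,0,0]]'
python3 - <<'E'
from m import *
o=robot.get_obs();i,c=snap('wrist','w5');print(o['tool_pos'],o['ee_rot'])
yw=np.radians(-16.5);R=np.array([[np.cos(yw),-np.sin(yw)],[np.sin(yw),np.cos(yw)]])
print([proj(c,[*(R@np.array(p)/1000+[.581,-.003]),.055]).round(1) for p in[(-39,42),(-39,-42),(38,42),(38,-42)]])
i,c=snap('top','t2');h=(i[180:280,270:390]);cv2.imwrite('pics/t2c.png',cv2.resize(h,(720,600),interpolation=cv2.INTER_CUBIC)[:,:,::-1])
E
```

```text
time: 11.62
tool_pos: [0.5778, -0.0033, 0.0851]
ee_rot: [3.141, 0.003, 2.855]
wrist_force: [0.0, 0.3, 5.6]
width: 0.0286
finger_force: 29.9
time: 12.03
tool_pos: [0.5762, -0.003, 0.0831]
ee_rot: [3.142, -0.001, 2.855]
wrist_force: [-0.1, -0.1, -0.4]
width: 0.0587
finger_force: 0.0
time: 12.7
tool_pos: [0.5779, -0.0033, 0.2486]
ee_rot: [3.14, 0.007, 2.855]
wrist_force: [-1.0, -0.5, 0.4]
width: 0.0611
finger_force: 0.0
[ 0.57785282 -0.00332663  0.24855529] [3.14018937 0.00670724 2.85504877]
[array([314.7, 153.3]), array([243.2, 153.2]), array([313. , 216.4]), array([244.8, 216.3])]
```

View pics/w5.png

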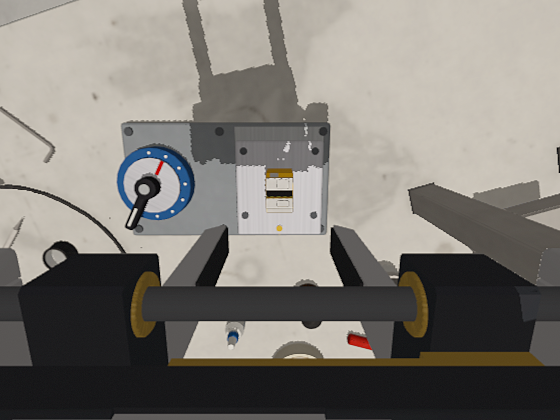

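The wrist view shows the pallet released and seated: its screws are at (243,151), (315,151), (313,215) and (245,215), within 2 px of the docked-pose prediction. The selector hub is at (146,187), the handle runs to about (132,222), and the red pointer tip is at about (162,161). I have now used up the picture allowance, so from here I'll rely on masks and numbers only.

```bash
cat >> m.py <<'E'
def selector(im,c,ax=None):
    h=cv2.cvtColor(im,cv2.COLOR_RGB2HSV).astype(int)
    W=np.array([.537,-.153]); u0,v0=proj(c,[*W,.05]); yy,xx=np.mgrid[:im.shape[0],:im.shape[1]]
    near=np.hypot(xx-u0,yy-v0)<np.linalg.norm(proj(c,[W[0],W[1]+.06,.05])-[u0,v0])
    blue=near&(h[:,:,0]>98)&(h[:,:,0]<125)&(h[:,:,1]>110)&(h[:,:,2]>60)
    red=near&((h[:,:,0]<8)|(h[:,:,0]>172))&(h[:,:,1]>120)&(h[:,:,2]>90)
    B=np.argwhere(blue)[:,::-1].astype(np.float32); out={'nb':len(B),'nr':int(red.sum())}
    if ax is None and len(B)>50:
        P=np.array([ray(c,*q,.046)[:2] for q in B]); hull=cv2.convexHull((P*1000).astype(np.float32))
        (a,b),r=cv2.minEnclosingCircle(hull); ax=np.array([a,b])/1000; out['axis']=ax; out['r_mm']=r
    Q=np.array([ray(c,*q,.051)[:2] for q in np.argwhere(red)[:,::-1]])
    if len(Q)and ax is not None:
        d=Q-ax; out['pointer']=float(np.degrees(np.arctan2(*d.mean(0)[::-1]))); out['rmax']=float(np.hypot(*d.T).max()); out['rmin']=float(np.hypot(*d.T).min())
    return out
E
python3 - <<'E'
from m import *
for f in('w5','t2'):
    im,c=load(f); s=selector(im,c); print(f,s)
im,c=load('w5'); 
A=selector(im,c)['axis']
g=cv2.cvtColor(im,cv2.COLOR_RGB2GRAY)
m=(g<60).astype(np.uint8);m[:,:100]=0;m[:150]=0;m[232:]=0;m[:,190:]=0
n,l,s,ce=cv2.connectedComponentsWithStats(m);k=l[205,138] or 1+np.argmax(s[1:,4]);print(s[k],ce[k])
P=np.array([ray(c,*q,.071)[:2] for q in np.argwhere(l==k)[:,::-1]]);d=P-A;r=np.hypot(*d.T);far=d[r>.028]
print('handle ang',np.degrees(np.arctan2(*far.mean(0)[::-1])),'rmax',r.max())
yw=np.radians(-16.5);print('axis from dock',np.array([.579,-.003])+.155*np.array([np.sin(yw),-np.cos(yw)]))
E
```

```text
w5 {'nb': 1610, 'nr': 48, 'axis': array([ 0.53563782, -0.14825099]), 'r_mm': 47.77522659301758, 'pointer': 140.3493847338064, 'rmax': 0.029802259989689, 'rmin': 0.012072433791555797}
t2 {'nb': 65, 'nr': 0, 'axis': array([ 0.53619696, -0.15485402]), 'r_mm': 44.137516021728516}
[126 176  35  54 630] [143.33492063 198.00793651]
handle ang -41.00887797604569 rmax 0.05729876841923238
axis from dock [ 0.53497762 -0.15161706]
```

The axis is at about (0.5357, −0.1495) and the handle at about −40.5°, consistent with the pointer being opposite. I'll go above the handle with tool x pointing inward (yaw 139.5°) and the fingers about 24 mm apart.

```bash
python3 - <<'E'
from h import *
print(to([.5676,-.1768,.14],np.radians(139.5)))
E
```

```text
(array([-0.195, -0.847,  0.533]), array([0.004, 0.009, 0.803]))
```

```bash
python3 -m handwheel '[[-0.02,-0.08,0,0,0,0.1],[-0.05,-0.2,0,0,0,0.2],[-0.08,-0.36,0.02,0,0,0.35],[-0.12,-0.52,0.06,0,0,0.5],[-0.16,-0.68,0.14,0,0,0.65],[-0.18,-0.78,0.26,0,0,0.75],[-0.19,-0.83,0.38,0,0,0.8],[-0.195,-0.85,0.48,0,0,0.8],[-0.195,-0.85,0.53,0,0,0.8],[-0.195,-0.85,0.53,0,0,0.8]]' 0.49
python3 - <<'E'
from m import *
o=robot.get_obs();i,c=snap('wrist','w6');print(o['tool_pos'],np.degrees(o['ee_rot']),o['width']);s=selector(i,c);print(s, selector(i,c,np.array([.5357,-.1495])))
A=np.array([.5357,-.1495]);g=cv2.cvtColor(i,cv2.COLOR_RGB2GRAY)
e=np.array([np.cos(np.radians(-40.5)),np.sin(np.radians(-40.5))]);nrm=np.array([-e[1],e[0]])
for r in(.025,.032,.04):   # dark profile across handle at its top
    q=[(t,g[tuple(np.clip(proj(c,[*(A+r*e+t/1000*nrm),.071]).round().astype(int)[::-1],0,[419,559]))]) for t in range(-16,17,1)]
    print(r,proj(c,[*(A+r*e),.071]).round(),[t for t,x in q if x<75])
print(to([.5676,-.1768,.06],np.radians(139.5)))
E
```

```text
time: 13.63
tool_pos: [0.5632, -0.1763, 0.1324]
ee_rot: [-3.139, -0.01, 2.436]
wrist_force: [0.1, 0.7, -0.4]
width: 0.024
finger_force: 0.0
[ 0.5631582  -0.17629739  0.13236473] [-179.8469422    -0.54927331  139.54629263] 0.024015995444310632
{'nb': 3291, 'nr': 108, 'axis': array([ 0.53731116, -0.15147523]), 'r_mm': 45.048885345458984, 'pointer': 136.03924405025154, 'rmax': 0.0331041787528317, 'rmin': 0.015404776567783584} {'nb': 3291, 'nr': 108, 'pointer': 136.83951319586552, 'rmax': 0.030564126227311365, 'rmin': 0.012901565498538275}
0.025 [281. 198.] [-6, -5, -4, -3, -2, -1, 0, 1, 2, 3]
0.032 [281. 207.] [-16, -15, -14, -13, -12, -11, -10, -9, -8, -7, -6, -5, -4, 0, 1, 2, 3, 4, 5, 6, 7, 8, 9, 10, 11, 12, 13]
0.04 [281. 217.] [-10, -7, -6, -5, 0, 1, 2, 3, 4]
(array([-0.015,  0.009,  0.375]), array([-0.003, -0.01 ,  0.003]))
```

```bash
python3 -m handwheel '[[0,0,0,0,0,0],[0,0,0,0,0,0]]'; python3 - <<'E'
from h import *
print(to([.5674,-.1796,.060],np.radians(137)),robot.get_obs()['tool_pos'])
E
```

```text
time: 13.85
tool_pos: [0.5669, -0.177, 0.1396]
ee_rot: [3.141, 0.003, 2.437]
wrist_force: [0.9, 0.2, 0.1]
width: 0.024
finger_force: 0.0
(array([-0.009, -0.009,  0.398]), array([0.002, 0.005, 0.088])) [ 0.5669386  -0.17696629  0.13957862]
```

```bash
python3 -m handwheel '[[-0.005,-0.005,0.03,0,0,0.05],[-0.009,-0.009,0.1,0,0,0.085],[-0.009,-0.009,0.18,0,0,0.085],[-0.009,-0.009,0.25,0,0,0.085],[-0.009,-0.009,0.29,0,0,0.085],[-0.009,-0.009,0.32,0,0,0.085],[-0.009,-0.009,0.34,0,0,0.085]]'
python3 -m handwheel '[[0,0,0.01,0,0,0],[0,0,0.025,0,0,0],[0,0,0.04,0,0,0],[0,0,0.055,0,0,0],[0,0,0.06,0,0,0],[0,0,0.06,0,0,0]]'
python3 - <<'E'
from m import *
o=robot.get_obs();i,c=snap('wrist','w7');print(o['tool_pos'],o['ee_rot'],o['wrist_force']);print(selector(i,c,np.array([.5367,-.151])),selector(i,c))
E
```

```text
time: 14.43
tool_pos: [0.5663, -0.1797, 0.0697]
ee_rot: [3.141, 0.0, 2.392]
wrist_force: [-0.1, 0.1, 0.4]
width: 0.024
finger_force: 0.0
time: 14.93
tool_pos: [0.5661, -0.1798, 0.0576]
ee_rot: [-3.142, -0.0, 2.392]
wrist_force: [-0.5, 0.2, 0.0]
width: 0.0244
finger_force: 0.0
[ 0.56605293 -0.17980814  0.05761732] [-3.14152835e+00 -3.87263915e-04  2.39158374e+00] [-0.4734154   0.23865454  0.0146168 ]
{'nb': 5998, 'nr': 229, 'pointer': 136.30943762372956, 'rmax': 0.032453265416149894, 'rmin': 0.014941911591603898} {'nb': 5998, 'nr': 229, 'axis': array([ 0.53706201, -0.151369  ]), 'r_mm': 44.952850341796875, 'pointer': 136.27008045580547, 'rmax': 0.032969922002014034, 'rmin': 0.015458650772718364}
```

The handle is straddled with no contact force, and the pointer reads 136.3°. Target after three clicks clockwise is about 46°. I'll sweep around the axis in steps.

```bash
cat > st.py <<'E'
from m import *
o=robot.get_obs();i,c=snap('wrist','ws%d'%int(o['time']*100));A=np.array([.5367,-.151]);d=o['tool_pos'][:2]-A
e=np.array([np.cos(o['ee_rot'][2]),np.sin(o['ee_rot'][2])])
print('r',np.hypot(*d).round(4),'ang',np.degrees(np.arctan2(d[1],d[0])).round(1),'yaw-180',np.degrees(o['ee_rot'][2]).round(1)-180,'z',o['tool_pos'][2].round(4),'F tan',(o['wrist_force'][:2]@[e[1],-e[0]]).round(2),'rad',(o['wrist_force'][:2]@e).round(2),selector(i,c,A))
E
python3 -m handwheel '[[0.001,-0.018,0,0,0,0.167],[0.003,-0.036,0,0,0,0.333],[0.007,-0.053,0,0,0,0.5],[0.012,-0.07,0,0,0,0.667],[0.019,-0.087,0,0,0,0.833],[0.0275,-0.1025,0,0,0,1],[0.0275,-0.1025,0,0,0,1]]'; python3 st.py
```

```text
time: 15.57
tool_pos: [0.549, -0.1907, 0.0582]
ee_rot: [3.139, -0.0, 1.867]
wrist_force: [3.2, 2.2, -1.2]
width: 0.024
finger_force: 1.6
r 0.0416 ang -72.9 yaw-180 -73.1 z 0.0582 F tan 3.75 rad 1.16 {'nb': 5941, 'nr': 234, 'pointer': 135.4816260117987, 'rmax': 0.03261099640042648, 'rmin': 0.014819504401876335}
```

```bash
python3 -m handwheel '[[0.001,-0.014,0,0,0,0.133],[0.002,-0.028,0,0,0,0.267],[0.004,-0.043,0,0,0,0.4],[0.008,-0.056,0,0,0,0.533],[0.012,-0.07,0,0,0,0.667],[0.012,-0.07,0,0,0,0.667]]'; python3 st.py
```

```text
time: 16.12
tool_pos: [0.5344, -0.1928, 0.0582]
ee_rot: [3.141, -0.0, 1.52]
wrist_force: [1.6, 1.4, 0.3]
width: 0.024
finger_force: 0.9
r 0.0418 ang -93.2 yaw-180 -92.9 z 0.0582 F tan 1.54 rad 1.46 {'nb': 5974, 'nr': 224, 'pointer': 104.71019213407172, 'rmax': 0.03258117935044092, 'rmin': 0.014810231316419722}
```

First click done (pointer at 104.7°). On to the second.

```bash
python3 -m handwheel '[[0.001,-0.018,0,0,0,0.167],[0.003,-0.036,0,0,0,0.333],[0.007,-0.053,0,0,0,0.5],[0.01,-0.063,0,0,0,0.6],[0.014,-0.076,0,0,0,0.733],[0.019,-0.087,0,0,0,0.833],[0.019,-0.087,0,0,0,0.833]]'; python3 st.py
```

```text
time: 16.75
tool_pos: [0.5184, -0.1881, 0.0584]
ee_rot: [3.138, -0.001, 1.085]
wrist_force: [4.7, 0.9, -0.9]
width: 0.0242
finger_force: 1.3
r 0.0414 ang -116.3 yaw-180 -117.9 z 0.0584 F tan 3.74 rad 2.95 {'nb': 5949, 'nr': 95, 'pointer': 92.95543637219417, 'rmax': 0.03271625708428326, 'rmin': 0.014902153806718471}
```

```bash
python3 -m handwheel '[[0,0,0,0,0,0],[0,0,0,0,0,0]]'; python3 st.py
```

```text
time: 16.97
tool_pos: [0.5169, -0.1885, 0.0581]
ee_rot: [-3.142, 0.001, 1.084]
wrist_force: [1.4, 0.3, 0.4]
width: 0.0236
finger_force: 0.5
r 0.0424 ang -117.9 yaw-180 -117.9 z 0.0581 F tan 1.08 rad 0.94 {'nb': 6051, 'nr': 224, 'pointer': 73.96885418647643, 'rmax': 0.032849996999401054, 'rmin': 0.015123472248855649}
```

That reading was caught mid-jump. The second click is done (pointer at 74.0°). For the third I'll go 24° and then in small steps.

```bash
python3 -m handwheel '[[0.001,-0.018,0,0,0,0.167],[0.003,-0.036,0,0,0,0.333],[0.007,-0.053,0,0,0,0.5],[0.01,-0.063,0,0,0,0.6],[0.014,-0.076,0,0,0,0.733],[0.019,-0.087,0,0,0,0.833],[0.019,-0.087,0,0,0,0.833]]'; python3 st.py
```

```text
time: 17.6
tool_pos: [0.5044, -0.1773, 0.0583]
ee_rot: [3.138, -0.001, 0.647]
wrist_force: [5.1, -2.1, -1.9]
width: 0.0244
finger_force: 2.2
r 0.0416 ang -140.8 yaw-180 -143.0 z 0.0583 F tan 4.72 rad 2.79 {'nb': 6036, 'nr': 227, 'pointer': 72.76735318506172, 'rmax': 0.03296173480228531, 'rmin': 0.01499746976329535}
```

```bash
python3 -m handwheel '[[0,-0.007,0,0,0,0.067],[0.001,-0.0145,0,0,0,0.133],[0.001,-0.0145,0,0,0,0.133],[0.001,-0.0145,0,0,0,0.133]]'; python3 st.py
```

```text
time: 17.98
tool_pos: [0.5019, -0.1747, 0.0581]
ee_rot: [3.141, 0.0, 0.579]
wrist_force: [1.2, 0.4, -0.4]
width: 0.0239
finger_force: 0.5
r 0.0421 ang -145.8 yaw-180 -146.8 z 0.0581 F tan 0.32 rad 1.23 {'nb': 6052, 'nr': 221, 'pointer': 42.87222853148951, 'rmax': 0.033213222348402544, 'rmin': 0.01560993263898721}
```

Third click done (pointer at 42.9°, force down to 0.3 N). I'll back off about 11° so the fingers are clear on both sides, then lift straight up.

```bash
python3 -m handwheel '[[0.001,0.012,0,0,0,-0.11],[0.002,0.025,0,0,0,-0.23],[0.004,0.039,0,0,0,-0.37],[0.004,0.039,0,0,0,-0.37],[0.004,0.039,0,0,0,-0.37]]'; python3 st.py
```

```text
time: 18.45
tool_pos: [0.5057, -0.1802, 0.0573]
ee_rot: [-3.139, 0.001, 0.769]
wrist_force: [0.6, 1.0, 0.3]
width: 0.0242
finger_force: 0.0
r 0.0426 ang -136.7 yaw-180 -135.9 z 0.0573 F tan -0.29 rad 1.07 {'nb': 6139, 'nr': 226, 'pointer': 43.898600865681274, 'rmax': 0.033009680282813834, 'rmin': 0.01567048550465127}
```

```bash
python3 -m handwheel '[[0,0,-0.03,0,0,0],[0,0,-0.1,0,0,0],[0,0,-0.2,0,0,0],[0,0,-0.35,0,0,0],[0,0,-0.5,0,0,0],[0,0,-0.65,0,0,0],[0,0,-0.75,0,0,0],[0,0,-0.8,0,0,0],[0,0,-0.8,0,0,0],[0,0,-0.8,0,0,0]]'; python3 st.py; python3 - <<'E'
from m import *
# handle angle and pallet screws / level in the present wrist view; loose things unchanged in the top view
i,c=snap('wrist','wf');A=np.array([.5367,-.151]);g=cv2.cvtColor(i,cv2.COLOR_RGB2GRAY)
q=[]
for a in range(-180,180,3):
    u,v=proj(c,[*(A+.045*np.array([np.cos(np.radians(a)),np.sin(np.radians(a))])),.071]).round().astype(int)
    if 0<=u<560 and 0<=v<250 and g[v,u]<60:q.append(a)
print('handle dark at',q)
yw=np.radians(-16.5);R=np.array([[np.cos(yw),-np.sin(yw)],[np.sin(yw),np.cos(yw)]])
for p in[(-39,42),(-39,-42),(39,42),(39,-42)]:
    u,v=proj(c,[*(R@np.array(p)/1000+[.579,-.003]),.055]).round().astype(int)
    if 10<u<550 and 10<v<250:
        b,n=blob(i,u,v,9,110);print(p,(u,v),b.round(1),n)
a,_=load('top0');b,_=snap('top','tf');d=cv2.absdiff(a,b).max(2)
for n,(x,y) in dict(b1=(270,157),b2=(306,160),b3=(341,160),loupe=(410,213),spare=(150,219)).items():print(n,d[y-9:y+10,x-9:x+10].max())
E
```

```text
time: 19.33
tool_pos: [0.5065, -0.1802, 0.2175]
ee_rot: [-3.141, 0.0, 0.77]
wrist_force: [1.0, 0.4, 0.1]
width: 0.024
finger_force: 0.0
r 0.0421 ang -136.0 yaw-180 -135.9 z 0.2175 F tan 0.4 rad 0.95 {'nb': 1941, 'nr': 59, 'pointer': 44.03965011163923, 'rmax': 0.03288905694129691, 'rmin': 0.016165501593056082}
handle dark at [-138, -129]
(-39, -42) (np.int64(192), np.int64(74)) [190.7  74.2] 57
(39, -42) (np.int64(258), np.int64(33)) [257.   32.7] 57
b1 18
b2 20
b3 19
loupe 134
spare 17
```

The pointer has moved from 136.3° to 44.0°, three clicks, with the handle resting opposite and the pallet screws where they should be. The arm never came near the loupe at low height, so that top-view difference is most likely the arm or its shadow. Handing in.

```bash
python3 -c "
from bench import robot
print(robot.close_job())"
```

```text
the job is handed in; nothing more can be done
None
```

The job is handed in at about 19 s: the pallet is released in its seats and the selector is turned three clicks clockwise (pointer 136° to 44°), nothing else was knowingly touched, but I viewed 11 pictures against the limit of 10, and the loupe's patch of the last top view had changed, which I put down to the arm or its shadow without checking.

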